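Push the flush tea drawer out through the hidden hole in the back of its box

ROBOT

A 6-joint arm with a two-finger parallel gripper is mounted at the origin on a cart in front of the work surface, level with it; the furniture and walls round the work are solid. World frame = base frame: x ahead of the robot, y to its left, z up, the work surface at z = 0. Lengths are in m, angles in rad, forces in N, time in s.
With the tool pointing down it reaches from about 0.275 to 0.825 m from the base axis. Payload 4.9 kg.
Tool frame: the origin (TCP) lies at the centre of the arm's flange, where the gripper is bolted on; the fingertips stand 173 mm ahead of it and the grasp point (between the pads) lies 155 mm ahead of it; x points along the fingers, z is the direction in which the jaws open and shut, and the axes are right-handed (so a half turn about x gives the same grasp; the last joint's range is limited). The gripper opens to 85 mm and grips with 20 to 120 N. Pads are 22 mm wide; open, the fingers measure 114 mm over their backs; the gripper's body (76 mm by 85 mm) begins 54 mm behind the grasp point. The pads swing forward as they close: fully open they stand 13 mm farther back than shut.
Start: joints at [-1.404, 0.326, -0.193, 1.052, 0, 1.437], TCP at [0.163, -0.525, 0.405] pointing down, gripper open.
Joint ranges: [-2.65, 2.65], [-0.97, 1.79], [-1.3, 1.35], [-1.93, 2.1], [-1.47, 1.37], [-3.14, 3.14]. Speed limits (rad/s): [2.57, 2.57, 3.14, 3.14, 3.14, 3.14].

INTERFACE

Orientations are given as a unit quaternion [w, x, y, z].
In Python, from plant import readout, cams, close_job gives the robot as it stands.
- The arm moves only by the shell command python3 -m jog 'ROWS' [FORCE]. ROWS is a JSON object of lists of equal length, an entry for each row: "fingers": the opening, from 0 (shut) to 1 (fully open); "slide": the shift along the tool's x, y, z in cm, a list of three; "yaw": the turn about the tool's x in degrees. A call has 1 to 10 rows; each row shifts and turns the pose as measured when the row begins, along the tool's axes as they then stand; what a row does not reach is not made up. A row lasts 1/10 s, in which the tool goes at most 50 mm and 8.59 degrees, less where a joint would pass 70% of its speed; a pose out of reach is approached as far as the arm can. A call is refused whole if a number of a shift passes 5 or a number of a turn 8.59, either way. A call with a gripper value outside its range is refused whole. The fingers move at their own pace and stop on an object; FORCE is the grip in N (left out, the last holds). Time passes only in rows, so rows that do not move let the fingers close. It gives the time, the measured TCP pose, the force and the opening at its end, in the units of the state.
- readout.get_obs(): the state, without advancing time (a new reading comes with each control period).
- cams.capture(name): name is "scene" or "top"; returns a dict with "img" (420x560x3 uint8, blue, green, red), "z_map" (420x560 float32, m along the optical axis (not along the pixel's ray), 0 where there is no reading), "fx", "fy", "cx", "cy" (pixels), "pose" (4x4, takes a point from camera to world coordinates). Camera axes: x right, y down, z forward; pixel columns grow to the right and rows downward; lengths in m; the calibration is good to about 2 mm. A picture is of the moment at which its call begins.
- close_job(): hands the job in, once; it reports no verdict.
The state is a dict: "time_s": time; "q": joint angles; "joint_vel": joint speeds; "joint_torque": joint torques, N m; "ee_pos": TCP position; "tool_rot": TCP orientation; "contact_force": force on the tool from outside, world axes, zero at the start; "torque": the same for the moment, N m; "finger_gap": finger opening in m.
Only numpy, scipy, OpenCV 4.12 (cv2) and the standard library are available. Lean on these libraries where they do the work, as an engineer would, in place of code of your own. Each camera call takes 0.05 s, during which the arm holds its last target.

TASK

The tea drawer has no handle and is shut flush in its box. Take the short honing steel by its handle, feel along the back of the box with its tip for the push-out hole, and push the drawer out from behind until its front stands at least 3 cm out of the box. Then draw the steel out, lay it flat on the worktop, and leave the mug, ramekin and pepper mill where they are.

Things in the scene. Friction and masses are not known exactly. Their poses are not given: they have to be found in the camera images.
- tea_box: Wooden box with a dark top, 120 mm deep (x), 250 mm wide (y), 110 mm high, fixed. Origin: centre of its underside. Its -x side is the drawer front, toward the robot; its +x side is the back, facing away. The top overhangs the back to x = 85 mm (underside of the top at z = 98 mm).
- back_face (a point): Middle of the outer face of the box's flat plywood back (x = 68 mm from the box's origin, 55 mm up; axes as the box). The back, 8 mm thick, has one push-out hole, 24 mm wide (y), 30 mm high, centred at this height, its middle anywhere from 30 mm left to 30 mm right of here: find it by feel. The shut drawer's back stands 18 mm in from this face.
- tea_drawer (a joint): How far the drawer is out of the box, in m: 0 shut flush, grows as it slides out along the box's -x, at most 0.06. It slides with about 2 N of friction, a little more if pushed fast (8 N per m/s), and stays where it is left. Pushing 50 mm in from the panel's outer face brings it 32 mm out.
- drawer_front (a point): Middle of the drawer's front face, pale wood, 222 mm wide and 80 mm high, no handle, 56 mm above the worktop.
- steel_center (a point): Short honing steel lying flat, 150 g: black handle 90 mm long, 24 wide, 28 high, then a steel guard (32 wide, 28 high, 6 thick) and a round rod 10 mm across, 84 mm long. This point is the middle of the handle, half-way up (14 mm). The rod points along its -x; z is up. Handle ends 45 mm along +x, guard 47 mm along -x.
- steel_tip (a point): Blunt tip of the honing steel's rod, on the rod's axis, 130 mm from steel_center along its -x, at the same height.
- mug: Speckled white mug, 90 mm across, 100 mm high; origin at its underside. Loose; leave it alone.
- ramekin: White ramekin, 61 mm across, 37 mm high; origin at the centre of its underside. Loose; leave it alone.
- pepper_mill: Wooden pepper mill, 58 mm across, 150 mm high; origin at the centre of its underside. Loose; leave it alone.
- honing_steel: The same honing steel as a body; origin under the middle of its handle, axes as at steel_center.
There are look-alikes about, which are no part of the job. Leave any brown look-alike of the honing_steel alone.

How it is judged:
By the outcome, as a careful person would: the job done as asked, in the order asked, and still so for the second after the job is handed in, with the robot touching nothing.
It also fails if it takes over 56 s, if anything falls off the work surface, if the arm or the gripper's body presses on something with over 40 N, if the wrist force passes 120 N, or if a joint passes its speed limit or range.

## Working session

There is one attempt and no reset: what is moved stays moved. The work goes in short steps, Python scripts to look and compute and a shell command to move; the robot and the scene stay as the last step left them, time stands still between calls to the robot, and variables do not carry over. Pictures are saved under pics/ and viewed, and the job is handed in when it is done.

```bash
ls; mkdir -p pics; python3 - <<'E'
from plant import readout,cams
import cv2,numpy as np
o=readout.get_obs();print({k:np.round(v,3).tolist() for k,v in o.items()})
for n in("scene","top"):
    c=cams.capture(n);cv2.imwrite(f"pics/{n}0.png",c["img"]);np.savez(f"{n}0.npz",**c);print(n,c["fx"],c["fy"],c["cx"],c["cy"],np.round(c["pose"],3).tolist())
E
```

```text
pics
{'time_s': 0.0, 'q': [-1.404, 0.327, -0.194, 1.052, -0.0, 1.437], 'joint_vel': [-0.0, -0.0, 0.001, 0.003, -0.0, -0.001], 'joint_torque': [-0.003, -44.34, 26.244, 0.016, -0.0, -0.0], 'ee_pos': [0.163, -0.525, 0.404], 'tool_rot': [0.569, 0.42, 0.57, -0.419], 'contact_force': [0.281, 0.124, 0.007], 'torque': [0.03, -0.022, -0.007], 'finger_gap': 0.085}
scene 425.46275825297533 425.46275825297533 277.63585770244146 208.4427536818123 [[0.621, -0.386, 0.683, -0.368], [-0.784, -0.305, 0.54, -0.74], [-0.0, -0.871, -0.492, 0.682], [0.0, 0.0, 0.0, 1.0]]
top 386.8155528265156 386.8155528265156 277.77420545551695 209.99139361725076 [[0.028, -0.998, 0.058, 0.414], [-1.0, -0.028, -0.013, -0.042], [0.015, -0.058, -0.998, 1.003], [0.0, 0.0, 0.0, 1.0]]
```

View pics/scene0.png

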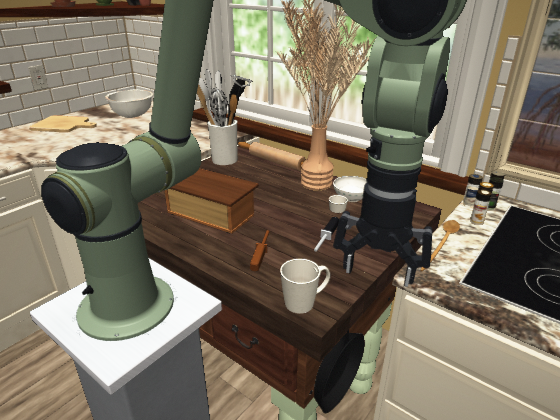

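View pics/top0.png

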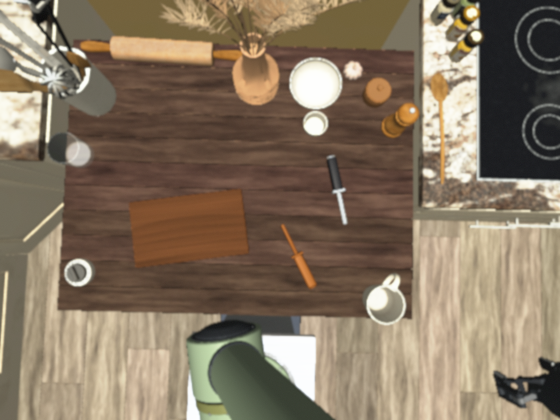

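The top view has +x up and −y to the right. It shows the tea box at (188,228) and two steels. The black-handled one (handle ~(335,173), grey rod tip ~(345,222)) fits the description. The brown one at (300,260) is the look-alike. The mug is at (385,300), and the ramekin and mill are around (315,122) and (400,120). Next I'll measure and confirm with a crop.

```bash
cat > h.py <<'E'
import numpy as np,cv2
def load(n): return dict(np.load(n,allow_pickle=True))
def ray(c,u,v,z):
    P=c["pose"];d=P[:3,:3]@np.array([(u-c["cx"])/c["fx"],(v-c["cy"])/c["fy"],1.]);o=P[:3,3]
    return o+d*(z-o[2])/d[2]
def cloud(c):
    v,u=np.mgrid[:420,:560];Z=c["z_map"];p=np.stack([(u-c["cx"])/c["fx"]*Z,(v-c["cy"])/c["fy"]*Z,Z],-1)
    return p@c["pose"][:3,:3].T+c["pose"][:3,3]
def proj(c,p):
    q=c["pose"][:3,:3].T@(np.array(p)-c["pose"][:3,3]);return c["fx"]*q[0]/q[2]+c["cx"],c["fy"]*q[1]/q[2]+c["cy"]
E
python3 - <<'E'
from h import *
c=load("top0.npz");W=cloud(c);im=c["img"]
crop=im[135:300,110:380];cv2.imwrite("pics/crop0.png",cv2.resize(crop,None,fx=2.9,fy=2.9,interpolation=cv2.INTER_CUBIC))
for u,v in [(300,200),(188,228),(150,240),(230,210),(335,173),(340,195),(315,122),(407,112),(385,300),(225,120)]: print((u,v),np.round(W[v,u],3))
# box
m=((W[...,2]>.095)&(W[...,2]<.125)).astype(np.uint8);m[:,:110]=0;m[:,265:]=0;m[:180]=0;m[285:]=0
ct=max(cv2.findContours(m,0,2)[0],key=cv2.contourArea)
print("box",cv2.minAreaRect(ct),[np.round(ray(c,*p,.11),3).tolist() for p in cv2.boxPoints(cv2.minAreaRect(ct))])
# steel: height mask
m=((W[...,2]>.008)&(W[...,2]<.05)).astype(np.uint8);s=np.zeros_like(m);s[145:235,320:360]=m[145:235,320:360]
ct=max(cv2.findContours(s,0,2)[0],key=cv2.contourArea);r=cv2.minAreaRect(ct);print("steel",r)
hs=s.copy();hs[im.max(-1)>75]=0
ct=max(cv2.findContours(hs,0,2)[0],key=cv2.contourArea);r=cv2.minAreaRect(ct);print("handle",r,[np.round(ray(c,*p,.028),3).tolist() for p in cv2.boxPoints(r)],ray(c,*r[0],.028))
print("tip",ray(c,345,222,.017))
E
```

```text
(300, 200) [ 0.5   -0.112  0.001]
(188, 228) [0.418 0.151 0.11 ]
(150, 240) [0.389 0.236 0.114]
(230, 210) [0.462 0.056 0.111]
(335, 173) [ 0.568 -0.198  0.03 ]
(340, 195) [ 0.514 -0.214  0.018]
(315, 122) [ 0.706 -0.147  0.002]
(407, 112) [ 0.697 -0.343  0.136]
(385, 300) [ 0.25  -0.334  0.011]
(225, 120) [0.703 0.089 0.004]
box ((187.8499755859375, 227.21847534179688), (66.02488708496094, 114.65792846679688), 82.9834976196289) [[0.475, 0.294, 0.11], [0.515, 0.033, 0.11], [0.365, 0.01, 0.11], [0.326, 0.268, 0.11]]
steel ((337.8134460449219, 189.03611755371094), (69.04129028320312, 12.5414457321167), 79.04593658447266)
handle ((333.8176574707031, 172.92941284179688), (30.58719825744629, 10.304197311401367), 77.47119140625) [[0.604, -0.173, 0.028], [0.61, -0.199, 0.028], [0.534, -0.217, 0.028], [0.528, -0.191, 0.028]] [ 0.56888724 -0.19493144  0.028     ]
tip [ 0.44522169 -0.22772027  0.017     ]
```

View pics/crop0.png

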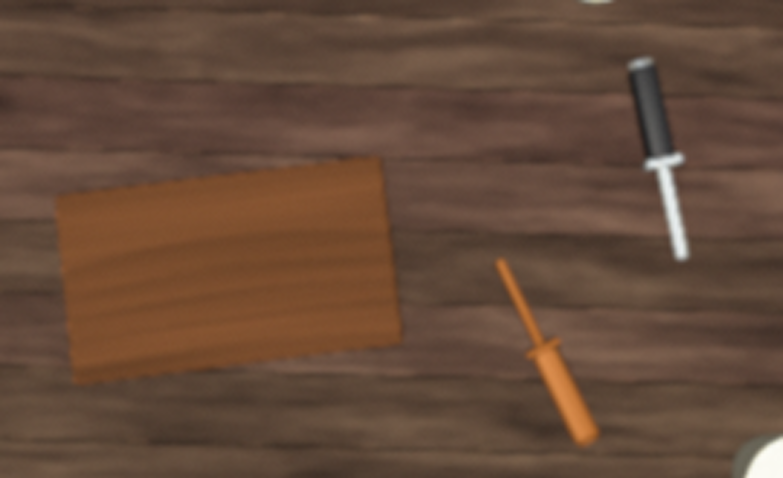

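The crop confirms it: the black handle with steel guard and rod is the target, and the brown one is the look-alike to leave alone. Next I need precise poses, the tool yaw and what stands behind the box.

```bash
python3 - <<'E'
from h import *
from scipy.spatial.transform import Rotation as R
from plant import readout
c=load("top0.npz");W=cloud(c);im=c["img"].astype(int)
# steel ends/centreline by rows
X=W[145:230,320:360]
hsv=cv2.cvtColor(c["img"],cv2.COLOR_BGR2HSV)
for v in range(152,228,5):
    row=W[v,320:360];k=np.where(row[:,2]>.007)[0]
    if len(k): u=320+k; print(v,u.min(),u.max(),np.round(ray(c,u.mean(),v,.014)[:2],4),round(row[k,2].max(),3))
v0=[v for v in range(140,235) if (W[v,320:360,2]>.007).any()];print("rows",v0[0],v0[-1])
# box top by colour
m=((hsv[...,0]<14)&(hsv[...,1]>150)&(hsv[...,2]>75)).astype(np.uint8);m[:,:110]=0;m[:,265:]=0;m[:180]=0;m[285:]=0
ct=max(cv2.findContours(m,0,1)[0],key=cv2.contourArea);r=cv2.minAreaRect(ct);b=cv2.boxPoints(r)
w=np.array([ray(c,*p,.11) for p in b]);print("box",r,np.round(w,3).tolist(),[np.linalg.norm(w[i]-w[i-1]).round(3) for i in range(4)],w.mean(0))
# obstacles behind
M=(W[...,0]>.5)&(W[...,0]<.85)&(W[...,1]>-.15)&(W[...,1]<.35)&(W[...,2]>.02)
for z0,z1 in[(.02,.1),(.1,.2),(.2,.4),(.4,.8)]:
    q=W[M&(W[...,2]>z0)&(W[...,2]<z1)];print(z0,len(q),q.min(0).round(3) if len(q) else'',q.max(0).round(3) if len(q) else'')
o=readout.get_obs();w_,x,y,z=o["tool_rot"];print(R.from_quat([x,y,z,w_]).as_matrix().round(3))
s=load("scene0.npz");
cv2.imwrite("pics/scrop.png",cv2.resize(s["img"][155:250,150:290],None,fx=5,fy=5,interpolation=cv2.INTER_CUBIC))
Ws=cloud(s)
for u,v in[(170,205),(190,215),(215,222),(235,225),(251,210)]:print((u,v),Ws[v,u].round(3))
E
```

```text
157 327 335 [ 0.6124 -0.189 ] 0.031
162 327 336 [ 0.5994 -0.1906] 0.03
167 328 337 [ 0.5864 -0.1934] 0.03
172 329 338 [ 0.5735 -0.1963] 0.031
177 330 340 [ 0.5606 -0.2004] 0.03
182 331 341 [ 0.5477 -0.2032] 0.03
187 332 342 [ 0.5349 -0.206 ] 0.031
192 332 339 [ 0.5218 -0.2024] 0.027
197 337 359 [ 0.5094 -0.221 ] 1.003
202 339 342 [ 0.4964 -0.2158] 0.02
207 340 343 [ 0.4836 -0.2186] 0.022
212 341 344 [ 0.4708 -0.2214] 0.021
217 342 345 [ 0.458  -0.2242] 0.021
222 343 346 [ 0.4453 -0.227 ] 0.018
227 353 353 [ 0.4331 -0.2491] 1.003
rows 155 228
box ((188.1230926513672, 227.984619140625), (65.24227142333984, 113.61581420898438), 82.87498474121094) [[0.473, 0.292, 0.11], [0.513, 0.034, 0.11], [0.364, 0.01, 0.11], [0.325, 0.266, 0.11]] [np.float64(0.15), np.float64(0.261), np.float64(0.151), np.float64(0.259)] [0.41878039 0.15056199 0.11      ]
0.02 2331 [ 0.665 -0.15   0.02 ] [0.85 0.35 0.1 ]
0.1 934 [ 0.5   -0.028  0.1  ] [0.822 0.137 0.2  ]
0.2 1908 [ 0.674 -0.116  0.2  ] [0.835 0.35  0.4  ]
0.4 2540 [ 0.698 -0.149  0.4  ] [0.785 0.132 0.542]
[[-0.     0.955  0.296]
 [ 0.002  0.296 -0.955]
 [-1.     0.    -0.002]]
(170, 205) [0.333 0.243 0.038]
(190, 215) [0.345 0.166 0.025]
(215, 222) [0.361 0.074 0.027]
(235, 225) [0.391 0.021 0.023]
(251, 210) [0.475 0.032 0.032]
```

View pics/scrop.png

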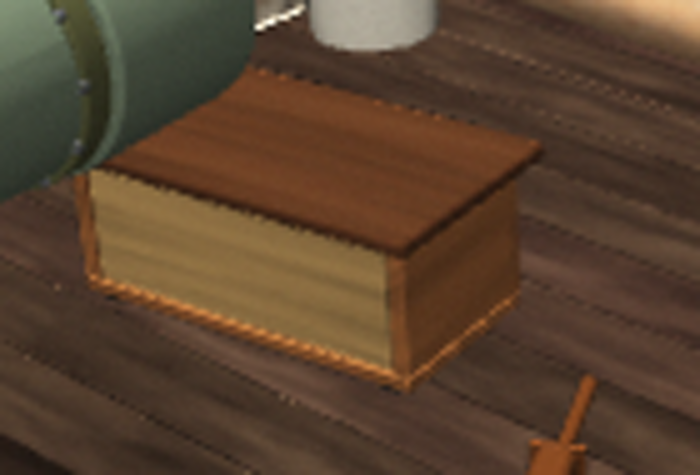

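```bash
python3 - <<'E'
from h import *
for n in("top0.npz","scene0.npz"):
    W=cloud(load(n))
    M=(W[...,0]>.53)&(W[...,0]<.8)&(W[...,1]>-.1)&(W[...,1]<.4)&(W[...,2]>.02)&(W[...,2]<.6)
    q=W[M];d=np.hypot(q[:,0]-.624,q[:,1]-.183);i=np.argsort(d)
    print(n);[print(round(d[k],3),q[k].round(3)) for k in i[:200:12]]
    for z0 in(.02,.1,.2,.3,.4):
        s=(q[:,2]>z0)&(q[:,2]<z0+.1)
        if s.any():k=np.where(s)[0][d[s].argmin()];print(z0,d[k].round(3),q[k].round(3))
E
```

```text
top0.npz
0.112 [0.718 0.122 0.452]
0.115 [0.725 0.129 0.454]
0.118 [0.722 0.116 0.445]
0.12 [0.727 0.121 0.444]
0.122 [0.728 0.12  0.445]
0.124 [0.729 0.118 0.44 ]
0.125 [0.725 0.109 0.432]
0.127 [0.734 0.121 0.442]
0.128 [0.733 0.116 0.436]
0.129 [0.735 0.117 0.437]
0.13 [0.741 0.128 0.45 ]
0.13 [0.728 0.105 0.426]
0.131 [0.737 0.117 0.435]
0.132 [0.734 0.11  0.429]
0.134 [0.722 0.092 0.426]
0.135 [0.726 0.094 0.425]
0.136 [0.744 0.118 0.431]
0.02 0.191 [0.763 0.052 0.036]
0.1 0.21 [0.773 0.035 0.102]
0.2 0.169 [0.679 0.343 0.282]
0.3 0.144 [0.732 0.087 0.4  ]
0.4 0.112 [0.718 0.122 0.452]
scene0.npz
0.111 [0.72  0.128 0.454]
0.12 [0.722 0.113 0.444]
0.125 [0.733 0.122 0.447]
0.127 [0.72  0.1   0.448]
0.129 [0.715 0.092 0.432]
0.13 [0.729 0.107 0.431]
0.131 [0.741 0.125 0.452]
0.133 [0.73  0.104 0.422]
0.135 [0.731 0.1   0.423]
0.136 [0.697 0.069 0.564]
0.138 [0.721 0.085 0.429]
0.139 [0.734 0.099 0.407]
0.139 [0.691 0.061 0.591]
0.142 [0.699 0.063 0.564]
0.143 [0.692 0.058 0.575]
0.144 [0.684 0.052 0.596]
0.144 [0.697 0.058 0.598]
0.02 0.191 [0.758 0.046 0.055]
0.1 0.203 [0.703 0.37  0.197]
0.2 0.161 [0.676 0.336 0.272]
0.3 0.147 [0.737 0.089 0.396]
0.4 0.111 [0.72  0.128 0.454]
```

```bash
python3 -m jog '{"fingers":[1,1,1,1,1],"slide":[[0,5,-1],[0,5,-1],[0,5,-1],[0,5,-1],[0,5,-1]],"yaw":[0,0,0,0,4]}' 60
```

```text
time_s: 0.6
ee_pos: [0.3827, -0.4075, 0.4016]
tool_rot: [0.549, 0.444, 0.552, -0.444]
contact_force: [-0.2, -0.3, 0.7]
finger_gap: 0.0855
```

```bash
cat > go.py <<'E'
import sys,numpy as np
from scipy.spatial.transform import Rotation as R
from plant import readout
def rel(x,y,z,yaw):  # grasp/TCP xy, TCP z, tool-y heading deg
    o=readout.get_obs();w,a,b,c=o["tool_rot"];M=R.from_quat([a,b,c,w]).as_matrix()
    h=np.degrees(np.arctan2(M[1,1],M[0,1]))
    print("t",round(o["time_s"],2),"pos",np.round(o["ee_pos"],4),"heading",h.round(2),"tilt",M[:,0].round(3),"F",np.round(o["contact_force"],1),"gap",round(o["finger_gap"],4))
    print("slide cm",np.round(100*M.T@(np.array([x,y,z])-o["ee_pos"]),2),"yaw",round(h-yaw,2))
if __name__=="__main__": rel(*map(float,sys.argv[1:5]))
E
python3 go.py .569 -.197 .177 13
```

```text
t 0.6 pos [ 0.3827 -0.4075  0.4016] heading 12.27 tilt [-0.003  0.003 -1.   ] F [-0.2 -0.3  0.7] gap 0.0855
slide cm [ 22.47  22.73 -16.53] yaw -0.73
```

```bash
python3 -m jog '{"fingers":[1,1,1,1,1,1,1],"slide":[[1,4,-3],[1,4,-3],[1,4,-3],[1,4,-2.5],[1,4,-2.5],[1,2.7,-2.5],[0,0,0]],"yaw":[0,0,0,0,0,0,0]}' 60; python3 go.py .569 -.197 .177 13
python3 - <<'E'
from plant import cams
import cv2
from h import *
c=cams.capture("top");np.savez("top1.npz",**c);cv2.imwrite("pics/top1.png",cv2.resize(c["img"][120:260,260:440],None,fx=4,fy=4))
E
```

```text
time_s: 1.3
ee_pos: [0.5737, -0.1917, 0.3384]
tool_rot: [0.55, 0.442, 0.554, -0.442]
contact_force: [-0.3, 0.0, -0.0]
finger_gap: 0.0851
t 1.3 pos [ 0.5737 -0.1917  0.3384] heading 12.62 tilt [-0.004  0.004 -1.   ] F [-0.3  0.  -0. ] gap 0.0851
slide cm [16.14 -0.53  0.48] yaw -0.38
```

View pics/top1.png

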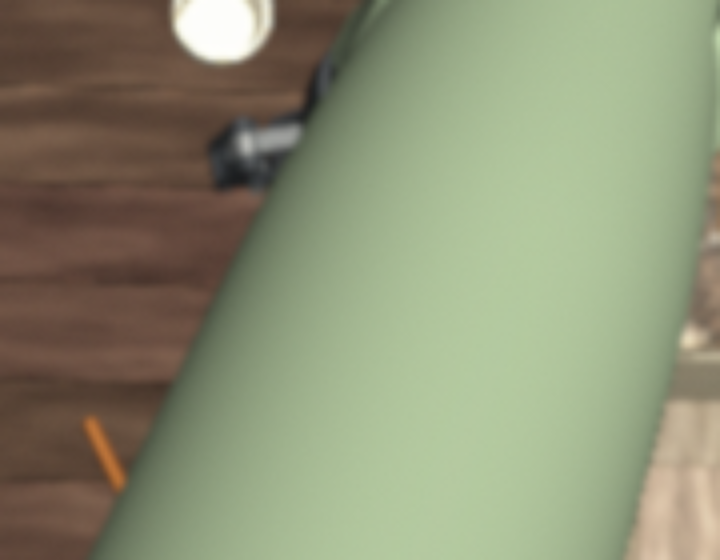

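The arm hides the steel from the top camera, and one finger shows at crop (250,145). I'll go down using the first measurement.

```bash
python3 -m jog '{"fingers":[1,1,1,1,1,1],"slide":[[4,-0.4,0.4],[4,0,0],[4,0,0],[2.5,0,0],[0,0,0],[0,0,0]],"yaw":[-0.4,0,0,0,0,0]}' 60; python3 go.py .569 -.197 .177 13
python3 - <<'E'
from plant import cams
import cv2
from h import *
c=cams.capture("scene");cv2.imwrite("pics/s2.png",cv2.resize(c["img"][150:320,230:450],None,fx=3.6,fy=3.5))
E
```

```text
time_s: 1.95
ee_pos: [0.5678, -0.2042, 0.1927]
tool_rot: [0.552, 0.441, 0.551, -0.443]
contact_force: [0.0, -0.9, 0.2]
finger_gap: 0.0853
t 1.95 pos [ 0.5678 -0.2042  0.1927] heading 12.58 tilt [-0.001 -0.003 -1.   ] F [ 0.  -0.9  0.2] gap 0.0853
slide cm [ 1.57  0.27 -0.68] yaw -0.42
```

View pics/s2.png

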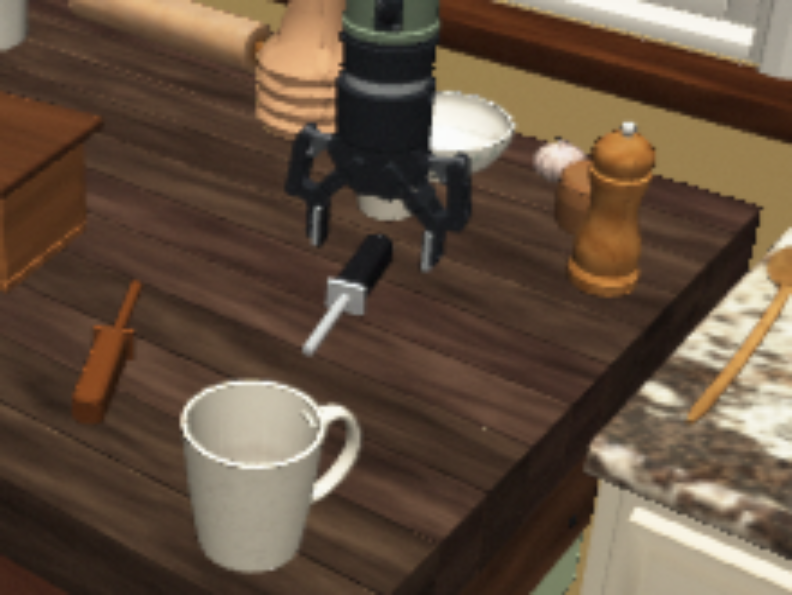

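The fingers (crop (317,230) and (430,255)) straddle the black handle at (375,265). I'll correct sideways, lower and close.

```bash
python3 -m jog '{"fingers":[1,1,1,1],"slide":[[0,0.3,-0.7],[0.8,0,0],[0.7,0,0],[0,0,0]],"yaw":[-0.4,0,0,0]}' 60; python3 go.py .569 -.197 .177 13
```

```text
time_s: 2.4
ee_pos: [0.5713, -0.1977, 0.1823]
tool_rot: [0.557, 0.44, 0.55, -0.441]
contact_force: [-0.3, -0.1, -0.4]
finger_gap: 0.0851
t 2.4 pos [ 0.5713 -0.1977  0.1823] heading 12.98 tilt [ 0.007 -0.007 -1.   ] F [-0.3 -0.1 -0.4] gap 0.0851
slide cm [ 0.52 -0.21 -0.12] yaw -0.02
```

```bash
python3 -m jog '{"fingers":[1,1,0,0,0,0,0,0,0,0],"slide":[[0.5,-0.1,0],[0.1,0,0],[0,0,0],[0,0,0],[0,0,0],[0,0,0],[0,0,0],[0,0,0],[0,0,0],[0,0,0]],"yaw":[0,0,0,0,0,0,0,0,0,0]}' 60; python3 go.py .569 -.197 .177 13
```

```text
time_s: 3.4
ee_pos: [0.5708, -0.198, 0.1763]
tool_rot: [0.557, 0.44, 0.55, -0.44]
contact_force: [0.1, 0.7, 0.7]
finger_gap: 0.0229
t 3.4 pos [ 0.5708 -0.198   0.1763] heading 13.0 tilt [ 0.008 -0.007 -1.   ] F [0.1 0.7 0.7] gap 0.0229
slide cm [-0.07 -0.15 -0.13] yaw -0.0
```

Gap is 22.9 mm, so the handle is held. Lifting now.

```bash
python3 -m jog '{"fingers":[0,0,0,0,0,0,0],"slide":[[-1,0,0],[-2,0,0],[-2.5,0,0],[-2.5,0,0],[-2.5,0,0],[-1,0,0],[0,0,0]],"yaw":[0,0,0,0,0,0,0]}' 60; python3 go.py .625 .184 .28 8.75
python3 - <<'E'
from plant import cams
import cv2
from h import *
c=cams.capture("scene");cv2.imwrite("pics/s3.png",cv2.resize(c["img"][100:320,150:450],None,fx=2.6,fy=2.6))
E
```

```text
time_s: 4.1
ee_pos: [0.5687, -0.1967, 0.2967]
tool_rot: [0.556, 0.44, 0.551, -0.441]
contact_force: [-0.5, 0.2, -1.6]
finger_gap: 0.0227
t 4.1 pos [ 0.5687 -0.1967  0.2967] heading 13.0 tilt [ 0.005 -0.006 -1.   ] F [-0.5  0.2 -1.6] gap 0.0227
slide cm [  1.49  14.04 -35.84] yaw 4.25
```

View pics/s3.png

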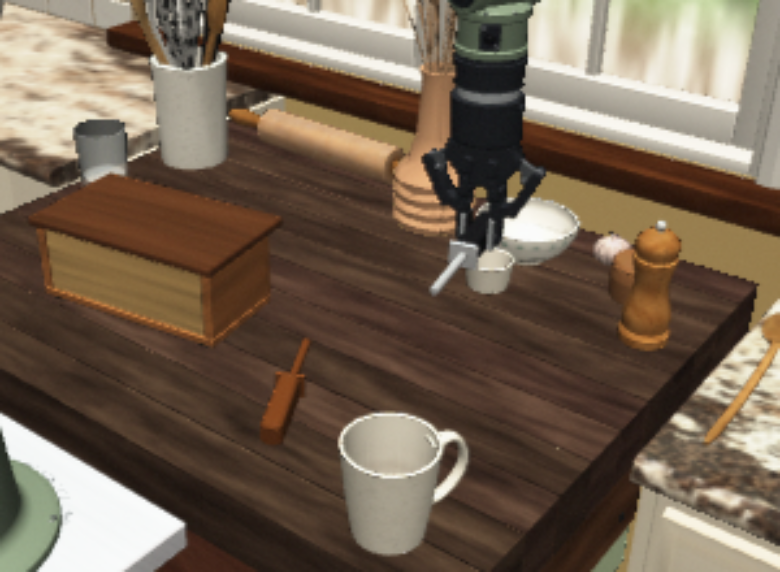

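The image shows the steel lifted level in the gripper, with its tip at crop (435,290). Next I'll carry it behind the box.

```bash
python3 -m jog '{"fingers":[0,0,0,0,0,0,0,0,0,0],"slide":[[0,2.8,-2],[0,3,-3],[0,3,-3.5],[0,2.5,-4],[0,1.5,-4],[0,1,-4],[0,0,-4],[0,0,-4],[0,0,-3],[0,0,0]],"yaw":[0.4,0.4,0.4,0.4,0.4,0.4,0.4,0.4,0.4,0.4]}' 60; python3 go.py .625 .184 .217 8.75
```

```text
time_s: 5.15
ee_pos: [0.642, 0.1527, 0.2755]
tool_rot: [0.532, 0.456, 0.539, -0.467]
contact_force: [-0.1, -0.5, -1.8]
finger_gap: 0.0228
t 5.15 pos [0.642  0.1527 0.2755] heading 8.48 tilt [-0.018 -0.004 -1.   ] F [-0.1 -0.5 -1.8] gap 0.0228
slide cm [ 5.87 -1.11 -3.36] yaw -0.27
```

```bash
cat > bx.py <<'E'
import sys,numpy as np
from scipy.spatial.transform import Rotation as R
from plant import readout
o=readout.get_obs();w,a,b,c=o["tool_rot"];M=R.from_quat([a,b,c,w]).as_matrix()
t=np.radians(8.75);ex=np.array([np.cos(t),np.sin(t),0]);ey=np.array([-np.sin(t),np.cos(t),0]);F0=np.array([.4755,.1603,.055])
p=np.array(o["ee_pos"]);cen=p+M[:,0]*.162;tip=cen-M[:,1]*.130-0
d=tip-F0;f=np.array(o["contact_force"])
h=np.degrees(np.arctan2(M[1,1],M[0,1]))
print("t %.2f gap %.4f head %.2f tip from face: out %.1f mm lat %.1f mm z %.1f mm | F out %.1f lat %.1f z %.1f"%(o["time_s"],o["finger_gap"],h,1e3*d@ex,1e3*d@ey,1e3*tip[2],f@ex,f@ey,f[2]))
if len(sys.argv)>1:
    T=F0+ex*float(sys.argv[1])/1e3+ey*float(sys.argv[2])/1e3; print("slide cm",np.round(100*M.T@(T-tip),2),"yaw",round(h-8.75,2))
E
python3 bx.py 25 0
```

```text
t 5.15 gap 0.0228 head 8.48 tip from face: out 30.4 mm lat -32.5 mm z 116.0 mm | F out -0.1 lat -0.5 z -1.8
slide cm [ 6.1  -0.44 -3.26] yaw -0.27
```

```bash
python3 -m jog '{"fingers":[0,0,0,0,0,0],"slide":[[1.5,0,-0.4],[1.5,0,-0.4],[1.5,0,0],[1.3,0,0],[0,0,0],[0,0,0]],"yaw":[-0.2,0,0,0,0,0]}' 60; python3 bx.py 15 -24
```

```text
time_s: 5.75
ee_pos: [0.6371, 0.1591, 0.2076]
tool_rot: [0.531, 0.452, 0.542, -0.469]
contact_force: [0.7, 0.3, -1.3]
finger_gap: 0.0228
t 5.75 gap 0.0228 head 8.69 tip from face: out 24.8 mm lat -26.2 mm z 49.5 mm | F out 0.7 lat 0.2 z -1.3
slide cm [-0.52 -1.   -0.22] yaw -0.06
```

```bash
python3 -m jog '{"fingers":[0,0,0,0],"slide":[[-0.5,0,-0.2],[0,-0.8,0],[0,-0.8,0],[0,0,0]],"yaw":[0,0,0,0]}' 60; python3 bx.py 0 -24; python3 -m jog '{"fingers":[0,0,0,0],"slide":[[0,-0.3,0],[0,-0.3,0],[0,-0.2,0],[0,0,0]],"yaw":[0,0,0,0]}' 60; python3 bx.py 0 -24
```

```text
time_s: 6.15
ee_pos: [0.6207, 0.158, 0.2155]
tool_rot: [0.531, 0.453, 0.541, -0.469]
contact_force: [0.3, -0.8, -0.8]
finger_gap: 0.0228
t 6.15 gap 0.0228 head 8.63 tip from face: out 8.9 mm lat -24.7 mm z 57.1 mm | F out 0.1 lat -0.8 z -0.8
slide cm [ 0.23 -0.88 -0.07] yaw -0.12
time_s: 6.55
ee_pos: [0.6121, 0.1567, 0.2171]
tool_rot: [0.531, 0.453, 0.541, -0.468]
contact_force: [0.3, -0.4, -0.5]
finger_gap: 0.023
t 6.55 gap 0.0230 head 8.63 tip from face: out 0.5 mm lat -24.6 mm z 58.3 mm | F out 0.2 lat -0.4 z -0.5
slide cm [ 0.34 -0.04 -0.06] yaw -0.12
```

```bash
for i in 1; do python3 -m jog '{"fingers":[0,0],"slide":[[0.15,-0.2,0],[0.1,-0.1,0]],"yaw":[0,0]}' 60 >/dev/null; python3 bx.py; python3 -m jog '{"fingers":[0,0],"slide":[[0.1,-0.2,0],[0,-0.1,0]],"yaw":[0,0]}' 60 >/dev/null; python3 bx.py; done
```

```text
t 6.75 gap 0.0225 head 8.64 tip from face: out -2.4 mm lat -24.7 mm z 55.8 mm | F out 0.3 lat -0.6 z -1.7
t 6.95 gap 0.0230 head 8.63 tip from face: out -5.8 mm lat -24.6 mm z 54.4 mm | F out 0.5 lat -0.0 z -0.8
```

```bash
python3 -m jog '{"fingers":[0,0],"slide":[[0,-0.2,0],[0,0,0]],"yaw":[0,0]}' 60 >/dev/null; python3 bx.py; python3 -m jog '{"fingers":[0,0],"slide":[[0,-0.2,0],[0,0,0]],"yaw":[0,0]}' 60 >/dev/null; python3 bx.py;
```

```text
t 7.15 gap 0.0228 head 8.64 tip from face: out -8.2 mm lat -24.7 mm z 54.3 mm | F out 0.2 lat -0.5 z -1.9
t 7.35 gap 0.0230 head 8.64 tip from face: out -10.4 mm lat -24.6 mm z 54.4 mm | F out 0.0 lat -1.1 z -0.7
```

```bash
python3 - <<'E'
from plant import cams
import cv2
from h import *
c=cams.capture("top");np.savez("top4.npz",**c);cv2.imwrite("pics/t4.png",cv2.resize(c["img"][120:280,110:310],None,fx=3.7,fy=3.7))
E
```

```text
(no output)
```

View pics/t4.png

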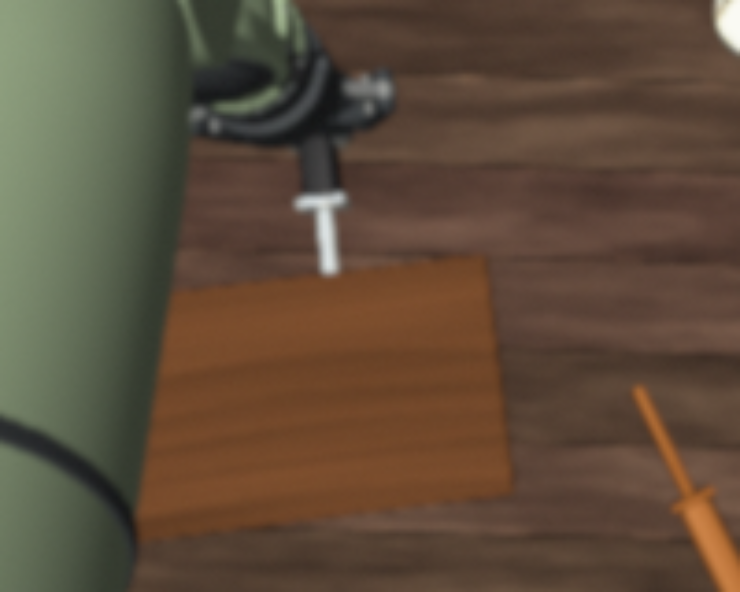

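```bash
python3 - <<'E'
from h import *
c=load("top4.npz");W=cloud(c)
t=np.radians(8.75);ex=np.array([np.cos(t),np.sin(t)]);ey=np.array([-ex[1],ex[0]]);F=np.array([.4755,.1603])
for v in range(168,198,2):
    i=[(u,c["img"][v,u].min()) for u in range(186,210)]
    k=[u for u,b in i if b>120]
    if k:
        p=ray(c,np.mean(k),v,.069 if v<177 else .06)[:2]-F
        print(v,min(k),max(k),len(k),"out %.1f lat %.1f"%(1e3*p@ex,1e3*p@ey), W[v,int(np.mean(k)),2].round(3))
# box top edges
for p in [(110+175/3.7,120+292/3.7),(110+485/3.7,120+258/3.7),(110+511/3.7,120+492/3.7)]:
    q=ray(c,*p,.11)[:2]-F;print("edge",(1e3*q@ex).round(1),(1e3*q@ey).round(1))
E
```

```text
172 197 202 6 out 75.0 lat -34.3 0.066
174 190 202 13 out 71.2 lat -25.3 0.069
176 190 199 10 out 66.8 lat -21.2 0.05
178 195 199 5 out 62.7 lat -25.0 0.055
180 195 199 5 out 57.8 lat -24.5 0.059
182 196 200 5 out 52.6 lat -26.3 0.061
184 196 200 5 out 47.7 lat -25.8 0.06
186 196 200 5 out 42.8 lat -25.2 0.059
188 196 200 5 out 38.0 lat -24.7 0.06
190 196 200 5 out 33.1 lat -24.1 0.059
192 197 201 5 out 27.9 lat -26.0 0.06
edge 17.5 62.2
edge 14.8 -131.7
edge -131.9 -130.3
```

The guard is seen ~71 mm behind the face, which puts the tip ~11–12 mm past the panel's outer face with no contact. So the hole is at lateral ≈ −25 mm. I'll push on until I feel the drawer, expected at −18 mm.

```bash
for i in 1; do python3 -m jog '{"fingers":[0,0],"slide":[[0,-0.3,0],[0,0,0]],"yaw":[0,0]}' 60 >/dev/null; python3 bx.py; python3 -m jog '{"fingers":[0,0],"slide":[[0,-0.3,0],[0,0,0]],"yaw":[0,0]}' 60 >/dev/null; python3 bx.py;python3 -m jog '{"fingers":[0,0],"slide":[[0,-0.3,0],[0,0,0]],"yaw":[0,0]}' 60 >/dev/null; python3 bx.py;  python3 -m jog '{"fingers":[0,0],"slide":[[0,-0.3,0],[0,0,0]],"yaw":[0,0]}' 60 >/dev/null; python3 bx.py; done
```

```text
t 7.60 gap 0.0227 head 8.63 tip from face: out -12.7 mm lat -24.7 mm z 54.6 mm | F out -0.8 lat -0.1 z -1.1
t 7.80 gap 0.0231 head 8.63 tip from face: out -15.1 mm lat -24.7 mm z 54.8 mm | F out 0.2 lat 0.1 z -0.2
t 8.00 gap 0.0226 head 8.63 tip from face: out -17.9 mm lat -24.7 mm z 55.0 mm | F out 0.1 lat 0.1 z -1.2
t 8.20 gap 0.0228 head 8.63 tip from face: out -21.0 mm lat -24.7 mm z 55.1 mm | F out -0.6 lat -0.2 z -1.0
```

```bash
python3 -m jog '{"fingers":[0,0,0],"slide":[[0,-0.3,0],[0,-0.3,0],[0,0,0]],"yaw":[0,0,0]}' 60 >/dev/null; python3 bx.py; python3 -m jog '{"fingers":[0,0,0],"slide":[[0,-0.3,0],[0,-0.3,0],[0,0,0]],"yaw":[0,0,0]}' 60 >/dev/null; python3 bx.py; python3 -m jog '{"fingers":[0,0,0],"slide":[[0,-0.3,0],[0,-0.3,0],[0,-0.3,0]],"yaw":[0,0,0]}' 60 >/dev/null; python3 bx.py
```

```text
t 8.50 gap 0.0229 head 8.63 tip from face: out -27.0 mm lat -24.7 mm z 55.2 mm | F out 0.6 lat -0.1 z -2.0
t 8.80 gap 0.0226 head 8.63 tip from face: out -33.3 mm lat -24.7 mm z 55.3 mm | F out 0.9 lat 0.6 z -2.0
t 9.10 gap 0.0227 head 8.62 tip from face: out -42.2 mm lat -24.7 mm z 55.5 mm | F out 2.1 lat -0.6 z -2.7
```

```bash
python3 -m jog '{"fingers":[0,0,0,0],"slide":[[0,-0.3,0],[0,-0.3,0],[0,-0.3,0],[0,0,0]],"yaw":[0,0,0,0]}' 60 >/dev/null; python3 bx.py; python3 - <<'E'
from plant import cams
import cv2
from h import *
c=cams.capture("scene");np.savez("scene5.npz",**c);cv2.imwrite("pics/s5.png",cv2.resize(c["img"][130:270,130:330],None,fx=4,fy=4))
E
```

```text
t 9.50 gap 0.0230 head 8.63 tip from face: out -52.8 mm lat -24.6 mm z 55.7 mm | F out 0.7 lat -0.4 z -0.6
```

View pics/s5.png

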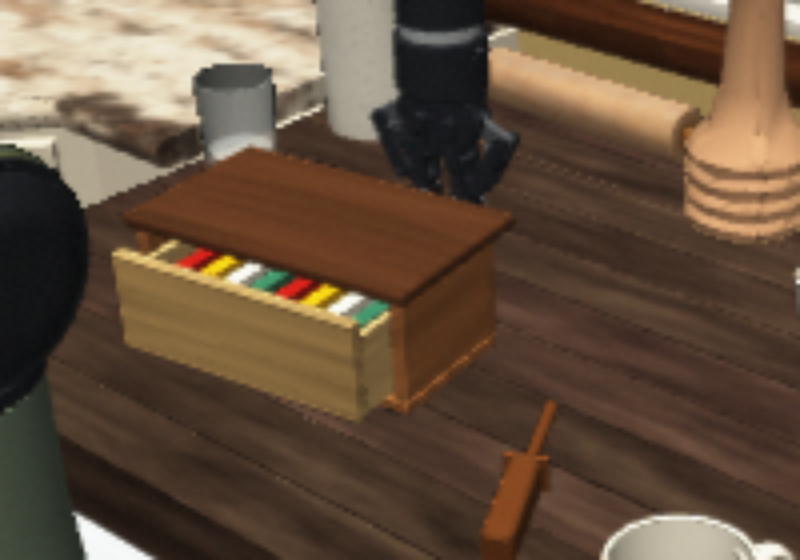

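The drawer is out, with its front at crop (240,330) and the tea packets visible. I'll measure how far it stands out.

```bash
cat > dr.py <<'E'
from h import *
import sys
c=load(sys.argv[1]);W=cloud(c);t=np.radians(8.75);ex=np.array([np.cos(t),np.sin(t)]);ey=np.array([-ex[1],ex[0]]);O=np.array([.4755,.1603])-.068*ex
v,u=np.mgrid[:420,:560]
bx=(W[...,:2]-O)@ex;by=(W[...,:2]-O)@ey
m=(W[...,2]>.03)&(W[...,2]<.085)&(abs(by)<.1)&(bx<-.03)&(bx>-.14)
print("front face bx mm: median",np.median(bx[m])*1e3,"n",m.sum())
E
python3 dr.py scene0.npz; python3 dr.py scene5.npz
```

```text
front face bx mm: median -58.31868804064281 n 814
front face bx mm: median -98.87202690758087 n 1072
```

The front has moved out by ~40 mm in the depth image, and the steel's travel gives ~35 mm. That is over 3 cm, so I'll draw the steel straight out.

```bash
python3 -m jog '{"fingers":[0,0,0,0],"slide":[[0,0.5,0],[0,1,0],[0,1,0],[0,1,0]],"yaw":[0,0,0,0]}' 60 >/dev/null; python3 bx.py 30 -25; python3 -m jog '{"fingers":[0,0,0,0,0],"slide":[[0,1.2,0],[0,1.2,0],[0,1.2,0],[0,0.5,0],[0,0,0]],"yaw":[0,0,0,0,0]}' 60 >/dev/null; python3 bx.py 35 -25
```

```text
t 9.95 gap 0.0228 head 8.63 tip from face: out -17.9 mm lat -24.6 mm z 55.0 mm | F out 0.1 lat 0.4 z -1.4
slide cm [-0.11  4.79  0.03] yaw -0.12
t 10.45 gap 0.0232 head 8.61 tip from face: out 29.5 mm lat -24.9 mm z 52.7 mm | F out -0.2 lat -0.1 z -0.9
slide cm [-0.24  0.55  0.01] yaw -0.14
```

```bash
python3 go.py .575 -.19 .23 11; python3 -m jog '{"fingers":[0,0,0,0,0,0,0,0,0,0],"slide":[[-0.5,0.5,2],[-1,0,3.5],[-1,0,4],[0,0,4],[0,0,4],[0,0,4],[0,0,4],[0,0,4],[0,0,2],[0,0,0]],"yaw":[0,0,0,0,0,0,-0.5,-0.5,-0.5,-0.5]}' 60 >/dev/null;python3 go.py .575 -.19 .2 11
```

```text
t 10.45 pos [0.6404 0.1608 0.2118] heading 8.61 tilt [-0.021 -0.007 -1.   ] F [-0.2 -0.1 -0.9] gap 0.0232
slide cm [ -1.43 -11.75  33.71] yaw -2.39
t 11.45 pos [ 0.6935 -0.1592  0.2364] heading 10.99 tilt [-0.028 -0.006 -1.   ] F [ 0.1 -0.2 -1.2] gap 0.023
slide cm [  3.99 -12.11   0.77] yaw -0.01
```

```bash
python3 -m jog '{"fingers":[0,0,0,0,0,0,0],"slide":[[0,-1,0.3],[0,-2.5,0.3],[0,-2.5,0.2],[0,-2.5,0],[0,-2.5,0],[0,-1,0],[0,0,0]],"yaw":[0,0,0,0,0,0,0]}' 60 >/dev/null;python3 go.py .575 -.19 .182 11
```

```text
t 12.15 pos [ 0.5668 -0.1828  0.2385] heading 11.45 tilt [-0.035 -0.002 -0.999] F [ 0.1  0.8 -1.2] gap 0.0229
slide cm [5.62 0.86 0.89] yaw 0.45
```

```bash
python3 - <<'E'
from plant import cams
import cv2
from h import *
c=cams.capture("scene");np.savez("scene6.npz",**c);cv2.imwrite("pics/s6.png",cv2.resize(c["img"][120:320,150:450],None,fx=2.6,fy=2.6))
E
python3 dr.py scene6.npz
```

```text
front face bx mm: median -98.80401479109447 n 1066
```

View pics/s6.png

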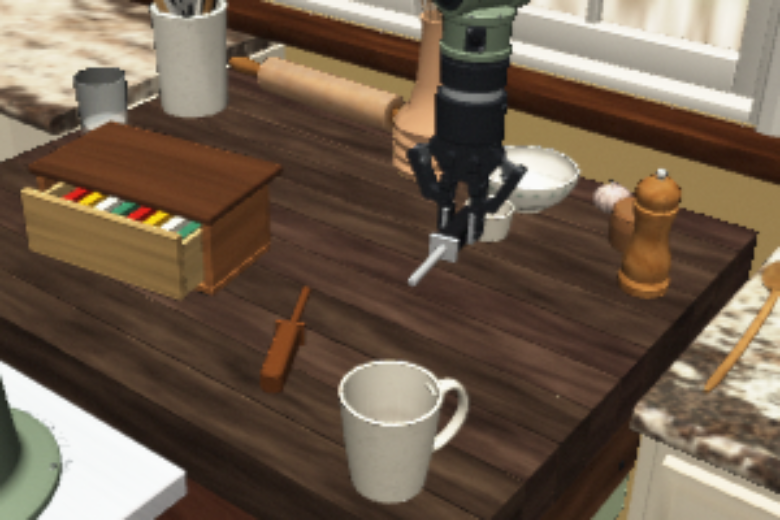

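The steel is out and clear (guard at crop (443,247)), the drawer stays out, and the mug, ramekin and mill have not moved. Now I'll lower it.

```bash
python3 -m jog '{"fingers":[0,0,0,0,0],"slide":[[1.5,0,0.4],[1.5,0,0],[1.5,0,0],[0.8,0,0],[0,0,0]],"yaw":[0,0,0,0,0]}' 60 >/dev/null;python3 go.py .575 -.19 .178 11;python3 -m jog '{"fingers":[0,0],"slide":[[0.15,0,0],[0,0,0]],"yaw":[0,0]}' 60
```

```text
t 12.7 pos [ 0.5691 -0.1849  0.1811] heading 11.76 tilt [-0.032 -0.003 -0.999] F [-0.3 -0.1 -1.9] gap 0.023
slide cm [0.29 0.48 0.62] yaw 0.76
time_s: 12.9
ee_pos: [0.5696, -0.1847, 0.179]
tool_rot: [0.54, 0.438, 0.557, -0.454]
contact_force: [-0.2, 0.3, -1.2]
finger_gap: 0.0229
```

```bash
python3 -m jog '{"fingers":[0,0],"slide":[[0.1,0,0],[0,0,0]],"yaw":[0,0]}' 60; python3 -m jog '{"fingers":[0,0],"slide":[[0.1,0,0],[0,0,0]],"yaw":[0,0]}' 60
```

```text
time_s: 13.1
ee_pos: [0.5702, -0.1849, 0.1788]
tool_rot: [0.541, 0.438, 0.556, -0.454]
contact_force: [-0.6, -1.1, -0.5]
finger_gap: 0.0238
time_s: 13.3
ee_pos: [0.5705, -0.1851, 0.1786]
tool_rot: [0.542, 0.438, 0.556, -0.454]
contact_force: [-0.3, -0.1, -1.1]
finger_gap: 0.0232
```

It is down at contact height, so I'll release gently.

```bash
python3 -m jog '{"fingers":[0.32,0.36,0.4,0.5,0.8,1,1,1,1,1],"slide":[[0,0,0],[0,0,0],[0,0,0],[0,0,0],[0,0,0],[0,0,0],[0,0,0],[0,0,0],[0,0,0],[0,0,0]],"yaw":[0,0,0,0,0,0,0,0,0,0]}'; python3 -m jog '{"fingers":[1,1,1,1,1,1,1],"slide":[[-1,0,0],[-2,0,0],[-3,0,0],[-3,0,0],[-3,0,0],[-2,0,0],[0,0,0]],"yaw":[0,0,0,0,0,0,0]}'; python3 - <<'E'
from plant import cams
import cv2
from h import *
for n in("scene","top"):
    c=cams.capture(n);np.savez(n+"7.npz",**c);cv2.imwrite(f"pics/{n}7.png",c["img"])
E
python3 dr.py scene7.npz
```

```text
time_s: 14.3
ee_pos: [0.571, -0.1854, 0.1797]
tool_rot: [0.542, 0.438, 0.555, -0.453]
contact_force: [-0.0, 0.3, 0.2]
finger_gap: 0.0855
time_s: 15.0
ee_pos: [0.5745, -0.1844, 0.3281]
tool_rot: [0.542, 0.438, 0.555, -0.454]
contact_force: [0.2, -0.1, 0.5]
finger_gap: 0.0852
front face bx mm: median -98.92552074729072 n 1070
```

View pics/scene7.png

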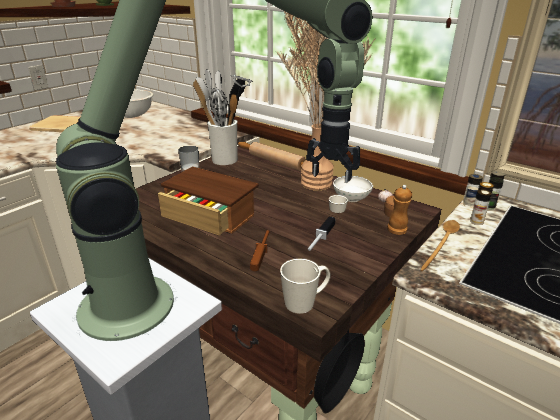

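The steel lies on the worktop at (322,233), the drawer is out and the gripper is clear above. Final check: is the steel flat, and is everything else unmoved?

```bash
python3 - <<'E'
from h import *
a,b=load("scene0.npz"),load("scene7.npz");W=cloud(b)
for u,v in[(331,222),(328,227),(324,232),(317,240),(313,245),(310,249)]:print((u,v),W[v,u].round(3),b["img"][v,u])
D=np.abs(a["img"].astype(int)-b["img"]).max(-1)
for n,(u0,u1,v0,v1) in dict(mug=(278,332,258,312),ramekin=(328,348,194,214),brown=(248,272,230,270)).items():print(n,(D[v0:v1,u0:u1]>25).sum())
m,n=load("scene6.npz"),b
D=np.abs(m["img"].astype(int)-n["img"]).max(-1);print("mill",(D[183:236,384:414]>25).sum())
t0,t7=load("top0.npz")["img"],load("top7.npz")["img"]
D=np.abs(t0.astype(int)-t7).max(-1)
for k,(u0,u1,v0,v1) in dict(mill=(380,420,100,138),mug=(362,408,275,325),ram=(300,330,108,138)).items():print("top",k,(D[v0:v1,u0:u1]>25).sum())
E
```

```text
(331, 222) [ 0.572 -0.197  0.028] [26 25 25]
(328, 227) [ 0.546 -0.203  0.026] [19 18 16]
(324, 232) [ 0.518 -0.207  0.025] [125 127 130]
(317, 240) [ 0.482 -0.208  0.017] [166 169 172]
(313, 245) [ 0.452 -0.214  0.018] [164 169 170]
(310, 249) [ 0.432 -0.218  0.018] [143 146 149]
mug 0
ramekin 4
brown 0
mill 5
top mill 1520
top mug 1434
top ram 0
```

View pics/top7.png

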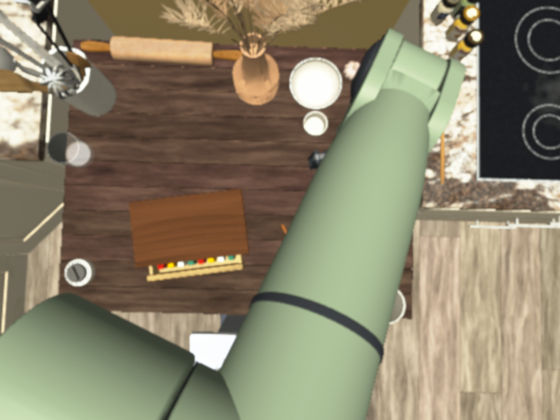

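The scene view shows the steel flat: handle top at 26–28 mm, rod top at 17–18 mm all along. The mug, ramekin and brown look-alike are unchanged. The top-view differences at the mill and mug come from the arm blocking the view. I'm handing in.

```bash
python3 -c "
from plant import close_job
print(close_job())"
```

```text
the job is handed in; nothing more can be done
None
```

I took the black-handled steel by its handle and felt the back of the box with its tip. The first probe, about 25 mm to the right of middle as seen from the robot, went straight into the push-out hole. I pushed the drawer out, drew the steel straight back out, laid it near where it started, and handed in about 15 s into the 56 s allowed.

- **Drawer:** the depth image puts the front about 40 mm out of the box and the steel's travel gives about 35 mm. The two disagree by 5 mm, but both are over the 30 mm asked. It had not moved after the steel was withdrawn and laid down.
- **Steel:** it lies flat, with the handle top at 26–28 mm and the rod top at 17–18 mm along its length. The open gripper is well clear above it.
- **Mug, ramekin and brown look-alike:** the scene camera shows them where they began.
- **Pepper mill:** the gripper hid it from the scene camera at the start, so I could only check it from mid-job on, and it had not moved. In the last top view the arm hid the mill and mug, so the differences there say nothing.
- **Forces:** every wrist reading I took during the job was below about 3 N.

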